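Set out the bench for cleaning the nebuliser

TASK

Set out the bench for cleaning: stand the larger bottle in the middle of the drip dish in front of the tube rack, the smaller bottle in the middle of the dish in front of the bench timer, and the beaker in the middle of the dish in front of the small card box, all upright. Then put the lid squarely on the beaker, properly seated with its knob up. Leave everything standing still.

Things in the scene. Friction and masses are not known exactly. Their poses are not given: they have to be found in the camera images.
- big_bottle: the larger reagent bottle, white, with a screw cap, loose, 118 mm tall; body 58 mm across up to about 100 mm, cap 36 mm across from 101 to 118 mm; about 0.2 kg. Origin: centre of the underside; z up along the bottle
- small_bottle: the smaller reagent bottle, white, with a screw cap, loose, 88 mm tall; body 44 mm across up to about 74 mm, cap 27 mm across from 76 to 88 mm; about 0.08 kg. Origin: centre of the underside; z up along the bottle
- beaker: empty open plastic beaker, loose, 65 mm tall, 58 mm across the rim, tapering to 48 mm at the foot, wall about 2 mm; about 0.06 kg. Origin: centre of the underside; z up along the beaker
- lid: the beaker's lid, aluminium disc with black knob, loose, 31 mm tall, 0.05 kg: below, a plug 36 mm across and 4 mm deep, a loose fit in the beaker's mouth; then the disc, 68 mm across, from 4 to 8.5 mm; then the knob, 17 mm across from 14 to 31 mm. Lies knob up on its plug. Origin: centre of the plug's underside; z up through the knob. Seated, its origin is 61 mm above the beaker's
- rack: blue wire-frame tube rack holding two capped sample tubes in its far row, fixed, 68 mm deep (x), 140 mm wide (y), 75 mm high; the tubes reach 113 mm. Origin: centre of the underside; at yaw 0 its x axis points away from the robot
- bench_timer: flat square bench timer with three buttons, fixed, 62 x 62 mm, 21 mm high. Origin: centre of the underside; at yaw 0 its x axis points away from the robot
- carton: small closed card box, fixed, 50 mm deep (x), 90 mm wide (y), 34 mm high. Origin: centre of the underside; at yaw 0 its x axis points away from the robot
- dish_rack: one of three identical shallow round steel drip dishes, fixed, 84 mm across, rim 7 mm high, flat inner floor 74 mm across and 2 mm above the bench; this is the one in front of (on the robot's side of) the tube rack, its centre about 100 mm from the rack's centre. Origin: centre of the underside, on the bench; z up
- dish_timer: one of three identical shallow round steel drip dishes, fixed, 84 mm across, rim 7 mm high, flat inner floor 74 mm across and 2 mm above the bench; this is the one in front of (on the robot's side of) the bench timer, its centre about 100 mm from the timer's centre. Origin: centre of the underside, on the bench; z up
- dish_carton: one of three identical shallow round steel drip dishes, fixed, 84 mm across, rim 7 mm high, flat inner floor 74 mm across and 2 mm above the bench; this is the one in front of (on the robot's side of) the card box, its centre about 100 mm from the box's centre. Origin: centre of the underside, on the bench; z up
Mind the look-alikes: they are no part of the job. What is shaped like the small_bottle but yellow is not meant. What is shaped like the big_bottle but yellow is not meant.

How it is judged:
At the end, for the whole second after the job is handed in: Each bottle and the beaker upright (0.08 rad) on the floor of its own dish (under 5 mm above the dish's underside), within 12 mm of its centre; lid level (0.06 rad) on the beaker, within 10 mm of its axis, plug in the mouth (origin 57 to 63.5 mm above the beaker's); all at rest (0.02 m/s) (horizontal distance between big_bottle and dish_rack below 0.012 m and z of big_bottle in the frame of dish_rack below 0.005 m and angle between each of big_bottle, small_bottle, beaker's own z axis and vertical below 0.08 rad and horizontal distance between small_bottle and dish_timer below 0.012 m and z of small_bottle in the frame of dish_timer below 0.005 m and horizontal distance between beaker and dish_carton below 0.012 m and z of beaker in the frame of dish_carton below 0.005 m and horizontal distance between lid and beaker below 0.01 m and z of lid in the frame of beaker between 0.057 and 0.0635 m and angle between lid's own z axis and vertical below 0.06 rad and linear speed of each of big_bottle, small_bottle, beaker, lid below 0.02 m/s); the robot touches nothing.
It also fails if it takes over 106 s, if anything falls off the work surface, if the arm or the gripper's body presses on something with over 40 N, if the wrist force passes 120 N, or if a joint passes its speed limit or range.

ROBOT

A 6-joint arm with a two-finger parallel gripper is mounted at the origin on a cart in front of the work surface, level with it; the furniture and walls round the work are solid. World frame = base frame: x ahead of the robot, y to its left, z up, the work surface at z = 0. Lengths are in m, angles in rad, forces in N, time in s.
With the tool pointing down it reaches from about 0.4 to 0.825 m from the base axis. Payload 7 kg.
Tool frame: the origin (TCP) lies on the centre line of the jaws, within the pads' length; the fingertips stand 19 mm ahead of it and the grasp point (between the pads) is the TCP; z points along the fingers, y is the line along which they close (so a half turn about z gives the same grasp; the last joint's range is limited). The gripper opens to 88 mm and grips with 3 to 60 N. Pads are 19 mm wide; open, the fingers measure 130 mm over their backs; the gripper's body (78 mm by 193 mm) begins 47 mm behind the grasp point.
Start: joints at [-1.035, 0.359, 0.012, 0, -1.224, -0.288], TCP at [0.166, -0.654, 0.246] pointing down, gripper open.
Joint ranges: [-3.07, 3.07], [-1.43, 2.12], [-1.02, 1.25], [-3.03, 1.67], [-3.05, -0], [-3.03, 3.03]. Speed limits (rad/s): [2.39, 2.39, 3.01, 3.14, 3.14, 3.14].

INTERFACE

Orientations are given as [roll, pitch, yaw] about the fixed x, y, z axes, in that order (R = Rz(yaw) Ry(pitch) Rx(roll)).
In Python, from station import arm, imaging, models gives the robot as it stands.
- The arm moves only by the tool play_rows, never from a script. Its arguments are lists of equal length, an entry for each row: "travel": the shift along the tool's x, y, z in units of 25 mm (1.0 is 25 mm), a list of three; "twist": the turn about the tool's z in units of 0.15 rad (1.0 is 0.15 rad). A call has 1 to 8 rows; each row shifts and turns the commanded pose from where the row before left it, along the tool's axes as they then stand; what a row does not reach is not made up. A row lasts 1/8 s, in which the tool goes at most 62.5 mm and 10.7 degrees, less where a joint would pass 70% of its speed; a pose out of reach is approached as far as the arm can. A call with a number of a shift or a turn outside -1 to 1 is refused whole. A call with a gripper value outside its range is refused whole. "fingers" is the opening, from 0 (shut) to 1 (fully open), set as the call begins (left out, the last holds). The fingers move at their own pace and stop on an object; "newtons" is the grip in N (left out, the last holds). Time passes only in rows, so rows that do not move let the fingers close. It gives the time, the measured TCP pose, the force, the opening and the grip force at its end, in the units of the state.
- arm.get_state(): the state, without advancing time (a new reading comes with each control period).
- imaging.grab_frame(name): name is "side" or "top" or "wrist"; returns a dict with "pixels" (384x512x3 uint8, red, green, blue), "fx", "fy", "cx", "cy" (pixels), "distortion" ([k1, k2, p1, p2, k3] as OpenCV has them; the pictures are not rectified), "R" (3x3) and "t" (3): a world point X has camera coordinates R X + t; the wrist camera has in their place "T_tool_cam" (4x4, takes a point from camera to tool coordinates, whose origin is the TCP and whose axes are the flange's). Camera axes: x right, y down, z forward; pixel columns grow to the right and rows downward; lengths in m; the calibration is good to about 2 mm. A picture is of the moment at which its call begins: read the wrist's pose just before it. There is no depth.
- arm.job_done(): hands the job in; it is judged then, once.
Trained networks look in the newest picture that a camera, given by its name, has taken for a name from the list of things; names that differ only in an ending like _2 or _b are one class to them, and where a whole thing is asked for, a point or a joint stands for the part that bears it (a point fixed in the world has none). Each returns a list of dicts, best first, with "confidence" (0 to 1); they miss things now and then, are a little off and sometimes report something else, mostly with a low value. They report only what shows in the picture. A call takes as long as a camera call. They do not tell look-alikes from the thing itself.
- models.boxes_of(name, camera): "extent" ([centre column, centre row, width, height] in pixels, round what is visible of it).
- models.silhouettes(name, camera): "pixels" (384x512 bool, what is visible of it) and "extent" ([centre column, centre row, width, height] in pixels, round what is visible of it).
The state is a dict: "t": time; "q": joint angles; "qd": joint speeds; "joint_efforts": joint torques, N m; "eef_pos": TCP position; "ee_rot": TCP orientation; "force": force on the tool from outside, world axes, zero at the start; "moment": the same for the moment, N m; "width": finger opening in m; "gripper_force": force on a finger pad.
Only numpy, scipy, OpenCV 4.12 (cv2) and the standard library are available. Lean on these libraries where they do the work, as an engineer would, in place of code of your own. Each camera call takes 0.05 s, during which the arm holds its last target. There are 200 camera calls.

## Working session

There is one attempt and no reset: what is moved stays moved. The work goes in short steps, Python scripts to look and compute and a tool call to move; the robot and the scene stay as the last step left them, time stands still between calls to the robot, and variables do not carry over. Pictures are saved under pics/ and viewed, at most 14 in all, crops included, and the job is handed in when it is done.

Besides the shell and the picture viewer there is one more tool, called after "Request:" as a command line: name --pt "numbers of a row" for each row, then --argument value for the rest. play_rows: Moves the arm, as the interface text tells. Shifts and turns lie within -1 to 1; 1 stands for 25 mm of shift or 0.15 rad of turn. Its arguments: {"type":"object","properties":{"travel":{"type":"array","items":{"type":"array","items":{"type":"number"}}},"twist":{"type":"array","items":{"type":"number"}},"fingers":{"type":"number"},"newtons":{"type":"number"}},"required":["travel","twist"]}

```bash
ls; mkdir -p pics; python3 - <<'E'
from station import arm, imaging, models
import cv2, numpy as np
s=arm.get_state(); print(s['t'],s['eef_pos'],s['ee_rot'],s['width'],s['force'])
for c in ['top','side']:
    f=imaging.grab_frame(c)
    cv2.imwrite(f'pics/{c}0.png',f['pixels'][:,:,::-1])
    print(c,f['fx'],f['fy'],f['cx'],f['cy'],f['distortion'],np.round(f['R'],3).tolist(),f['t'], 'cam',-np.array(f['R']).T@np.array(f['t']))
    for n in ['big_bottle','small_bottle','beaker','lid','rack','bench_timer','carton','dish_rack']:
        print(n,[(round(d['confidence'],2),np.round(d['extent']).tolist()) for d in models.boxes_of(n,c)])
E
```

```text
pics
0.0 [ 0.16541933 -0.65394349  0.24464063] [ 3.13994579e+00 -1.44597082e-04 -2.89391568e+00] 0.08749948508019285 [ 0.00140201 -0.46332173  0.0356951 ]
top 359.98075080206036 359.98075080206036 250.84316358230552 190.25694055514546 [0.04007618 0.         0.         0.         0.        ] [[0.023, -1.0, 0.01], [-0.984, -0.025, -0.176], [0.177, -0.005, -0.984]] [-0.01163606  0.56951067  1.00089708] cam [0.3838776  0.00776523 1.0857488 ]
big_bottle [(0.81, [246.0, 239.0, 22.0, 20.0]), (0.7, [159.0, 130.0, 25.0, 26.0])]
small_bottle [(0.51, [289.0, 236.0, 16.0, 14.0]), (0.49, [319.0, 227.0, 18.0, 16.0])]
beaker [(0.64, [159.0, 198.0, 26.0, 28.0]), (0.61, [150.0, 248.0, 22.0, 16.0]), (0.15, [244.0, 239.0, 21.0, 20.0])]
lid [(0.97, [198.0, 236.0, 28.0, 21.0])]
rack [(0.79, [160.0, 159.0, 57.0, 36.0])]
bench_timer [(0.98, [348.0, 223.0, 21.0, 22.0])]
carton [(0.57, [216.0, 166.0, 35.0, 22.0])]
dish_rack [(0.73, [159.0, 200.0, 27.0, 23.0])]
side 393.9397027207122 393.9397027207122 254.33452538425342 197.97898097033186 [-0.08245875  0.          0.          0.          0.        ] [[-0.927, -0.374, 0.017], [-0.248, 0.579, -0.776], [0.281, -0.724, -0.63]] [0.50948264 0.17118869 0.81380919] cam [0.28641557 0.6808303  0.63686714]
big_bottle [(0.64, [304.0, 214.0, 32.0, 54.0])]
small_bottle [(0.94, [309.0, 164.0, 15.0, 31.0]), (0.61, [313.0, 185.0, 17.0, 34.0])]
beaker [(0.55, [273.0, 314.0, 32.0, 46.0])]
lid [(0.55, [278.0, 269.0, 35.0, 25.0])]
rack [(0.9, [151.0, 272.0, 71.0, 87.0])]
bench_timer [(0.45, [314.0, 158.0, 19.0, 12.0])]
carton [(0.98, [194.0, 227.0, 46.0, 38.0])]
dish_rack [(0.79, [200.0, 299.0, 44.0, 35.0])]
```

```bash
python3 - <<'E'
import cv2
a=cv2.imread('pics/top0.png')[100:290,110:380]; a=cv2.resize(a,None,fx=2.96,fy=2.96,interpolation=cv2.INTER_CUBIC); cv2.imwrite('pics/top0c.png',a)
b=cv2.imread('pics/side0.png')[120:350,90:390]; b=cv2.resize(b,None,fx=2.6,fy=2.6,interpolation=cv2.INTER_CUBIC); cv2.imwrite('pics/side0c.png',b)
print(a.shape,b.shape)
E
```

```text
(562, 799, 3) (598, 780, 3)
```

View pics/top0c.png

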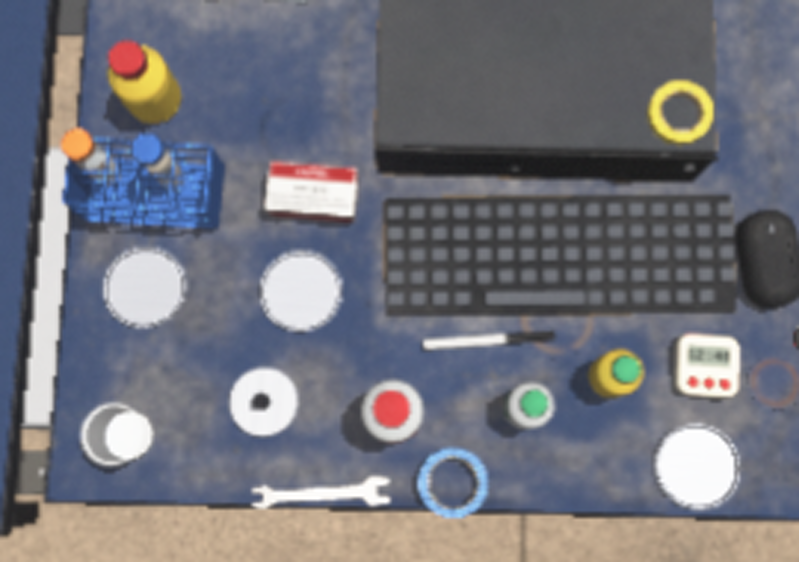

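View pics/side0c.png

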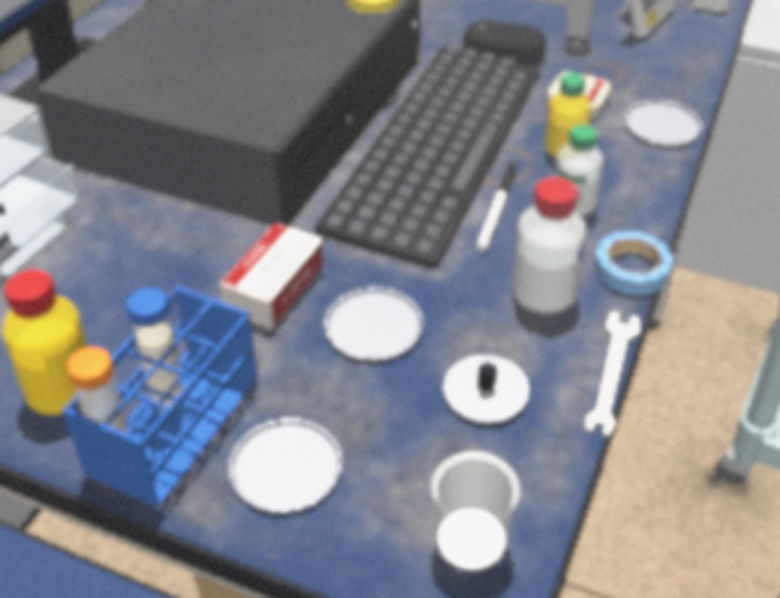

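Top view (full-frame pixels, 2.96× crop): big bottles are white/red cap at (245,239) and yellow at (159,128). Small bottles are white/green cap at (289,237) and yellow at (318,226). The white ones fit the description, and the crop confirms their colours. The beaker stands upright at (150,248) and the lid lies knob-up at (198,236). The dishes are at (159,197) for the rack, (212,198) for the carton and (345,257) for the timer.

```bash
cat > h.py <<'E'
from station import arm, imaging, models
import cv2, numpy as np
from scipy.optimize import least_squares
def cyl(*segs):  # (radius,z)
    a=np.linspace(0,2*np.pi,48,endpoint=False)
    return np.vstack([np.c_[r*np.cos(a),r*np.sin(a),0*a+z] for r,z in segs])
SH=dict(big_bottle=cyl((.029,0),(.029,.098),(.018,.101),(.018,.118)),small_bottle=cyl((.022,0),(.022,.072),(.0135,.076),(.0135,.088)),
 beaker=cyl((.024,0),(.029,.065)),lid=cyl((.034,.004),(.034,.0085),(.0085,.031)),dish_rack=cyl((.037,.0),(.042,.007)),
 bigcap=cyl((.018,.101),(.018,.118)),smallcap=cyl((.0135,.076),(.0135,.088)),knob=cyl((.0085,.014),(.0085,.031)))
def proj(P,f):
    return cv2.projectPoints(np.asarray(P,float),cv2.Rodrigues(np.array(f['R']))[0],np.array(f['t'],float),np.array([[f['fx'],0,f['cx']],[0,f['fy'],f['cy']],[0,0,1]]),np.array(f['distortion']))[0].reshape(-1,2)
def cent(P,f):
    m=cv2.moments(cv2.convexHull(proj(P,f).astype(np.float32))); return np.array([m['m10'],m['m01']])/m['m00'],m['m00']
def mcent(mask):
    n,l,s,c=cv2.connectedComponentsWithStats(mask.astype(np.uint8)); i=1+s[1:,4].argmax()
    m=cv2.moments(cv2.convexHull(np.argwhere(l==i)[:,::-1].astype(np.float32))); return np.array([m['m10'],m['m01']])/m['m00'],m['m00']
def fit(shape,uv,f,z0=0.):
    S=SH[shape]+[0,0,z0]
    r=least_squares(lambda p:cent(S+[p[0],p[1],0],f)[0]-uv,[.5,0.],x_scale=.1)
    return r.x,cent(S+[*r.x,0],f)[1]
def tofloor(uv,f,z):
    return least_squares(lambda p:proj([[p[0],p[1],z]],f)[0]-uv,[.5,0.]).x
def frame(c):
    f=imaging.grab_frame(c)
    if 'R' not in f:
        pass
    return f
def colour(f,kind):
    h=cv2.cvtColor(f['pixels'],cv2.COLOR_RGB2HSV); H,S,V=[h[...,i].astype(int) for i in range(3)]
    if kind=='red': return ((H<8)|(H>172))&(S>140)&(V>90)
    if kind=='green': return (H>60)&(H<90)&(S>110)&(V>60)
    if kind=='white': return (S<60)&(V>150)
E
python3 - <<'E'
from h import *
for c in ['top','side']:
    f=frame(c)
    for n in ['big_bottle','small_bottle','beaker','lid','dish_rack']:
        for d in models.silhouettes(n,c):
            if d['confidence']<.3: continue
            uv,a=mcent(d['pixels']); p,pa=fit(n,uv,f); print(c,n,round(d['confidence'],2),np.round(uv),'xy',np.round(p,4),'area',a,round(pa))
    for k,sh in [('red','bigcap'),('green','smallcap'),('white','')]:
        n,l,s,ce=cv2.connectedComponentsWithStats(colour(f,k).astype(np.uint8))
        for i in range(1,n):
            if s[i,4]<25 or s[i,4]>2500: continue
            uv,a=mcent(l==i); shp=sh or 'dish_rack'; p,pa=fit(shp,uv,f)
            if .2<p[0]<.8 and abs(p[1])<.5: print(c,k,np.round(uv),shp,np.round(p,4),'area',a,round(pa))
    for n in ['rack','bench_timer','carton']:
        for d in models.boxes_of(n,c)[:1]: print(c,n,d['extent'][:2],np.round(tofloor(np.array(d['extent'][:2]),f,.02),3))
E
```

```text
top big_bottle 0.78 [158. 127.] xy [0.7541 0.2845] area 486.5 556
top big_bottle 0.59 [241. 239.] xy [0.4262 0.0249] area 289.0 367
top big_bottle 0.49 [211. 198.] xy [0.5438 0.1154] area 575.5 435
top small_bottle 0.6 [318. 226.] xy [ 0.4705 -0.1933] area 215.0 259
top small_bottle 0.47 [288. 237.] xy [ 0.4373 -0.1075] area 188.5 230
top beaker 0.67 [149. 246.] xy [0.4015 0.286 ] area 358.5 401
top lid 0.92 [199. 235.] xy [0.4384 0.1539] area 349.5 420
top dish_rack 0.85 [158. 197.] xy [0.5506 0.2825] area 573.5 603
top dish_rack 0.37 [348. 224.] xy [ 0.484  -0.2927] area 418.5 620
top red [153. 120.] bigcap [0.7554 0.2856] area 102.5 156
top red [224. 158.] bigcap [0.6476 0.0781] area 17.5 147
top red [242. 238.] bigcap [0.4287 0.0233] area 84.5 146
top green [321. 224.] smallcap [ 0.4726 -0.1957] area 37.5 83
top green [290. 236.] smallcap [ 0.4387 -0.1091] area 36.5 80
top white [391. 146.] dish_rack [ 0.7284 -0.4285] area 584.0 557
top white [126. 199.] dish_rack [0.5416 0.3777] area 799.5 612
top white [142. 154.] dish_rack [0.6836 0.3394] area 24.0 570
top white [214. 165.] di
[... 2653 characters left out ...]
h_rack [0.3599 0.1045] area 1311.0 919
side white [149. 250.] dish_rack [0.7129 0.2128] area 148.5 848
side white [278. 263.] dish_rack [0.4398 0.1394] area 1128.5 934
side white [210. 262.] dish_rack [0.5742 0.1924] area 549.5 934
side white [152. 266.] dish_rack [0.6814 0.2494] area 58.0 955
side white [126. 274.] dish_rack [0.7175 0.2906] area 173.5 1010
side white [199. 297.] dish_rack [0.5526 0.2815] area 1378.5 1196
side white [267. 311.] dish_rack [0.4197 0.2604] area 3158.0 1306
side white [133. 327.] dish_rack [0.6309 0.3885] area 124.0 1439
side white [174. 321.] dish_rack [0.5699 0.3471] area 33.5 1394
side rack [151.6, 270.5] [0.665 0.271]
side carton [193.1, 225.9] [0.652 0.121]
```

Request:
play_rows --pt "0 0 0" --pt "0 0 0" --pt "-0.5 1 0" --pt "-0.5 1 0" --pt "-0.5 1 0" --pt "-0.5 1 0" --pt "-0.5 1 0" --pt "-0.5 1 0" --twist '[0.83,0.82,0,0,0,0,0,0]' --fingers 0.8

```text
t: 2.8
eef_pos: [0.2408, -0.5036, 0.2457]
ee_rot: [-3.141, 0.0, -3.141]
force: [-0.3, 0.4, 0.2]
width: 0.0699
gripper_force: 0.0
```

Request:
play_rows --pt "-0.49 0.985 0" --pt "-0.49 0.985 0" --pt "-0.49 0.985 0" --pt "-0.49 0.985 0" --pt "-0.49 0.985 0" --pt "-0.49 0.985 0" --pt "-0.49 0.985 0" --pt "-0.49 0.985 0" --twist '[0,0,0,0,0,0,0,0]'

```text
t: 3.8
eef_pos: [0.3388, -0.3065, 0.2458]
ee_rot: [-3.141, 0.001, -3.141]
force: [0.2, -0.5, -0.2]
width: 0.07
gripper_force: 0.0
```

Request:
play_rows --pt "-0.49 0.985 0.4" --pt "-0.49 0.985 0.4" --pt "-0.49 0.985 0.4" --pt "-0.49 0.985 0.4" --pt "-0.49 0.985 0.4" --pt "-0.49 0.985 0.4" --pt "-0.49 0.985 0.4" --pt "-0.49 0.985 0.4" --twist '[0,0,0,0,0,0,0,0]'

```text
t: 4.8
eef_pos: [0.4368, -0.1094, 0.1655]
ee_rot: [3.142, 0.001, -3.141]
force: [0.2, -0.4, -0.4]
width: 0.0702
gripper_force: 0.0
```

Request:
play_rows --pt "0 0 0.9" --pt "0 0 0.9" --pt "0 0 0.9" --pt "0 0 0.9" --pt "0 0 0.82" --pt "0 0 0" --twist '[0,0,0,0,0,0]'

```text
t: 5.55
eef_pos: [0.4355, -0.1104, 0.0541]
ee_rot: [-3.141, -0.003, -3.141]
force: [0.3, -1.1, 0.6]
width: 0.0703
gripper_force: 0.0
```

Request:
play_rows --pt "0 0 0" --pt "0 0 0" --pt "0 0 0" --pt "0 0 0" --pt "0 0 0" --pt "0 0 0" --twist '[0,0,0,0,0,0]' --fingers 0.3 --newtons 15

```text
t: 6.3
eef_pos: [0.4369, -0.1102, 0.0557]
ee_rot: [3.141, 0.001, -3.141]
force: [-0.9, 0.8, 6.3]
width: 0.0433
gripper_force: 15.0
```

Request:
play_rows --pt "0 0 -0.6" --pt "0 0 -0.8" --pt "0 0 -0.9" --pt "0 0 -0.9" --pt "0 0 -0.8" --pt "0 0 0" --twist '[0,0,0,0,0,0]'

```text
t: 7.05
eef_pos: [0.4371, -0.1102, 0.1563]
ee_rot: [3.141, 0.003, -3.141]
force: [-0.4, 0.6, -1.2]
width: 0.0435
gripper_force: 15.0
```

Request:
play_rows --pt "0.3 -0.97 0" --pt "0.3 -0.97 0" --pt "0.3 -0.97 0" --pt "0.3 -0.97 0" --pt "0.3 -0.97 0" --pt "0.3 -0.97 0" --pt "0.28 -1 0" --pt "0 0 0" --twist '[0,0,0,0,0,0,0,0]'

```text
t: 8.05
eef_pos: [0.3833, -0.2817, 0.1538]
ee_rot: [3.141, -0.002, 3.14]
force: [-0.6, 1.1, -0.2]
width: 0.0434
gripper_force: 15.0
```

Request:
play_rows --pt "0 0 0.9" --pt "0 0 0.9" --pt "0 0 0.9" --pt "0 0 0.6" --pt "0 0 0.3" --pt "0 0 0.2" --pt "0 0 0" --twist '[0,0,0,0,0,0,0]'

```text
t: 8.93
eef_pos: [0.3844, -0.2807, 0.06]
ee_rot: [3.142, -0.0, -3.141]
force: [-0.3, -0.3, -1.4]
width: 0.0439
gripper_force: 15.0
```

Bottom about 2 mm above the floor; ease down and open.

Request:
play_rows --pt "0 0 0.07" --pt "0 0 0" --twist '[0,0]'

```text
t: 9.18
eef_pos: [0.3846, -0.2808, 0.0586]
ee_rot: [-3.141, 0.001, -3.141]
force: [0.7, -0.2, -0.4]
width: 0.0436
gripper_force: 15.0
```

Request:
play_rows --pt "0 0 0" --pt "0 0 0" --pt "0 0 0" --pt "0 0 0" --twist '[0,0,0,0]' --fingers 0.85

```text
t: 9.68
eef_pos: [0.3844, -0.2808, 0.0583]
ee_rot: [-3.142, 0.0, -3.141]
force: [0.5, 0.2, 0.0]
width: 0.0733
gripper_force: 0.0
```

Request:
play_rows --pt "0 0 -0.7" --pt "0 0 -1" --pt "0 0 -1" --pt "0 0 -1" --pt "0 0 -1" --pt "0 0 0" --twist '[0,0,0,0,0,0]'

```text
t: 10.42
eef_pos: [0.3855, -0.2812, 0.1777]
ee_rot: [-3.14, 0.004, -3.141]
force: [0.3, -0.5, -0.6]
width: 0.0744
gripper_force: 0.0
```

Request:
play_rows --pt "-0.13 0.95 0" --pt "-0.13 0.95 0" --pt "-0.13 0.95 0" --pt "-0.13 0.95 0" --pt "-0.13 0.95 0" --pt "-0.13 0.95 0" --pt "-0.13 0.95 0" --pt "-0.13 0.95 0" --twist '[0,0,0,0,0,0,0,0]' --fingers 1.0

```text
t: 11.42
eef_pos: [0.4099, -0.0901, 0.1751]
ee_rot: [-3.142, -0.001, -3.141]
force: [0.2, -0.5, 0.2]
width: 0.0874
gripper_force: 0.0
```

Request:
play_rows --pt "-0.13 0.95 0" --pt "-0.13 0.95 0" --pt "-0.13 0.95 0" --pt "-0.13 0.95 0" --pt "-0.13 0.84 0" --pt "0 0 0" --twist '[0,0,0,0,0,0]'

```text
t: 12.18
eef_pos: [0.4264, 0.026, 0.1752]
ee_rot: [-3.141, -0.001, -3.14]
force: [0.4, -0.8, 0.1]
width: 0.0876
gripper_force: 0.0
```

```bash
python3 - <<'E'
from h import *
print(arm.get_state()['eef_pos'])
for c in ['top','side']:
    f=frame(c)
    for n in ['small_bottle','big_bottle']:
        for d in models.silhouettes(n,c):
            if d['confidence']<.3: continue
            uv,a=mcent(d['pixels']); p,pa=fit(n,uv,f); print(c,n,round(d['confidence'],2),np.round(uv),'xy',np.round(p,4),'area',a,round(pa))
    cv2.imwrite(f'pics/{c}1.png',f['pixels'][:,:,::-1])
E
```

```text
[0.4264471  0.02600887 0.17519061]
top small_bottle 0.72 [317. 226.] xy [ 0.4703 -0.1928] area 235.5 259
top small_bottle 0.61 [345. 257.] xy [ 0.3844 -0.2708] area 622.0 295
top big_bottle 0.87 [158. 127.] xy [0.752  0.2834] area 486.5 555
side small_bottle 0.91 [346. 156.] xy [ 0.3857 -0.2798] area 444.0 489
side big_bottle 0.91 [106. 250.] xy [0.7592 0.2851] area 1276.5 1588
side big_bottle 0.57 [301. 215.] xy [0.4263 0.0274] area 1121.5 1269
```

Request:
play_rows --pt "0 0 0.9" --pt "0 0 0.9" --pt "0 0 0.9" --pt "0 0 0.7" --pt "0 0 0.4" --pt "0 0 0" --twist '[0,0,0,0,0,0]'

```text
t: 13.22
eef_pos: [0.4263, 0.0248, 0.0804]
ee_rot: [-3.141, -0.001, 3.141]
force: [-0.3, 1.3, -0.5]
width: 0.0875
gripper_force: 0.0
```

Request:
play_rows --pt "0 0 0" --pt "0 0 0" --pt "0 0 0" --pt "0 0 0" --pt "0 0 0" --pt "0 0 0" --twist '[0,0,0,0,0,0]' --fingers 0.45 --newtons 25

```text
t: 13.98
eef_pos: [0.4268, 0.0254, 0.0811]
ee_rot: [3.141, 0.0, -3.141]
force: [-1.2, 1.3, 5.9]
width: 0.0576
gripper_force: 25.0
```

Request:
play_rows --pt "0 0 -0.6" --pt "0 0 -0.8" --pt "0 0 -0.9" --pt "0 0 -0.7" --pt "0 0 0" --twist '[0,0,0,0,0]'

```text
t: 14.6
eef_pos: [0.4269, 0.0254, 0.1563]
ee_rot: [3.141, 0.001, -3.141]
force: [-1.1, 0.3, -3.3]
width: 0.0575
gripper_force: 25.0
```

View pics/top1.png

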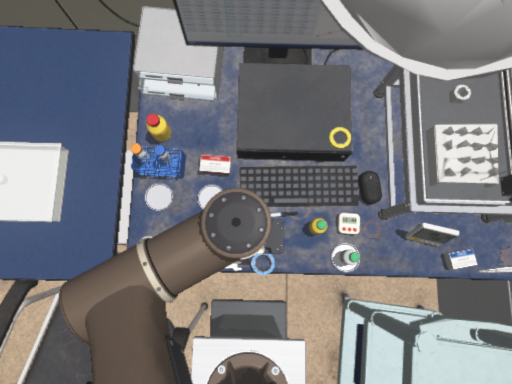

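View pics/side1.png

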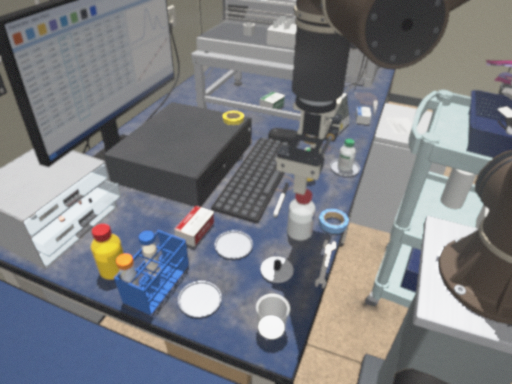

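The pictures show the small white bottle in the timer dish (top 346,256), the gripper over the big bottle, and nothing tall to the left of the rack dish.

Request:
play_rows --pt "-0.45 0.93 0" --pt "-0.45 0.93 0" --pt "-0.45 0.93 0" --pt "-0.45 0.93 0" --pt "-0.45 0.93 0" --pt "-0.45 0.93 0" --pt "-0.45 0.93 0" --pt "-0.45 0.93 0" --twist '[0,0,0,0,0,0,0,0]'

```text
t: 15.6
eef_pos: [0.5172, 0.2129, 0.1557]
ee_rot: [-3.142, -0.0, -3.141]
force: [0.4, -0.0, -2.5]
width: 0.0575
gripper_force: 25.0
```

Request:
play_rows --pt "-0.45 0.93 0" --pt "-0.45 0.93 0" --pt "-0.46 0.93 0" --pt "0 0 0" --pt "0 0 0" --twist '[0,0,0,0,0]'

```text
t: 16.23
eef_pos: [0.5502, 0.2811, 0.1553]
ee_rot: [-3.141, -0.001, -3.141]
force: [-0.4, -0.1, -3.2]
width: 0.0577
gripper_force: 25.0
```

Request:
play_rows --pt "0 0 0.8" --pt "0 0 0.8" --pt "0 0 0.6" --pt "0 0 0.4" --pt "0 0 0.24" --pt "0 0 0" --pt "0 0 0" --twist '[0,0,0,0,0,0,0]'

```text
t: 17.1
eef_pos: [0.5508, 0.2812, 0.0854]
ee_rot: [3.141, 0.001, -3.141]
force: [0.1, 0.7, -2.1]
width: 0.0577
gripper_force: 25.0
```

Request:
play_rows --pt "0 0 0" --pt "0 0 0" --pt "0 0 0" --pt "0 0 0" --twist '[0,0,0,0]' --fingers 1.0

```text
t: 17.6
eef_pos: [0.5506, 0.2811, 0.085]
ee_rot: [3.141, 0.0, -3.141]
force: [1.0, -0.5, 0.4]
width: 0.0867
gripper_force: 0.0
```

Request:
play_rows --pt "0 0 -0.7" --pt "0 0 -1" --pt "0 0 -1" --pt "0 0 -1" --pt "0 0 0" --twist '[0,0,0,0,0]'

```text
t: 18.23
eef_pos: [0.5518, 0.2819, 0.1811]
ee_rot: [3.138, 0.004, -3.141]
force: [0.7, -0.2, -0.4]
width: 0.0876
gripper_force: 0.0
```

Request:
play_rows --pt "0.86 0.03 0" --pt "0.86 0.03 0" --pt "0.86 0.03 0" --pt "0.86 0.03 0" --pt "0.86 0.03 0" --pt "0.86 0.03 0" --pt "0.86 0.03 0" --pt "0 0 0" --twist '[0,0,0,0,0,0,0,0]'

```text
t: 19.23
eef_pos: [0.3988, 0.2862, 0.1777]
ee_rot: [3.141, 0.0, -3.14]
force: [0.4, 0.2, -0.2]
width: 0.0873
gripper_force: 0.0
```

```bash
python3 - <<'E'
from h import *
print(arm.get_state()['eef_pos'])
for c in ['side','top']:
    f=frame(c)
    for n in ['beaker','big_bottle','lid']:
        for d in models.silhouettes(n,c):
            if d['confidence']<.3: continue
            uv,a=mcent(d['pixels']); p,pa=fit(n,uv,f,.002 if n=='big_bottle' else 0); print(c,n,round(d['confidence'],2),np.round(uv),'xy',np.round(p,4),'area',a,round(pa))
E
```

```text
[0.39878503 0.28615632 0.1777229 ]
side beaker 0.64 [272. 315.] xy [0.3995 0.2879] area 1121.0 1231
side beaker 0.54 [197. 281.] xy [0.559  0.2707] area 1533.0 1080
side big_bottle 0.81 [106. 250.] xy [0.7561 0.2873] area 1276.0 1602
side big_bottle 0.64 [197. 281.] xy [0.5508 0.283 ] area 1572.0 1710
top big_bottle 0.68 [156. 193.] xy [0.552  0.2758] area 388.5 520
top big_bottle 0.64 [158. 127.] xy [0.752  0.2831] area 488.5 557
top lid 0.67 [198. 236.] xy [0.4372 0.1552] area 388.5 420
```

Request:
play_rows --pt "-0.05 0.03 0.9" --pt "0 0 0.9" --pt "0 0 0.9" --pt "0 0 0.9" --pt "0 0 0.9" --pt "0 0 0.5" --pt "0 0 0.3" --pt "0 0 0" --twist '[0,0,0,0,0,0,0,0]'

```text
t: 20.62
eef_pos: [0.4013, 0.2869, 0.0447]
ee_rot: [-3.141, -0.0, -3.141]
force: [0.5, -0.3, -0.6]
width: 0.0876
gripper_force: 0.0
```

Request:
play_rows --pt "0 0 0" --pt "0 0 0" --pt "0 0 0" --pt "0 0 0" --pt "0 0 0" --pt "0 0 0" --twist '[0,0,0,0,0,0]' --fingers 0.45 --newtons 10

```text
t: 21.38
eef_pos: [0.4015, 0.2873, 0.045]
ee_rot: [3.141, 0.0, -3.141]
force: [-0.2, 1.1, 2.9]
width: 0.0568
gripper_force: 10.0
```

Request:
play_rows --pt "0 0 -0.5" --pt "0 0 -0.7" --pt "0 0 -0.9" --pt "0 0 -0.7" --pt "0 0 0" --twist '[0,0,0,0,0]'

```text
t: 22.0
eef_pos: [0.4017, 0.2876, 0.1165]
ee_rot: [3.139, 0.002, -3.141]
force: [-0.3, -0.2, -0.4]
width: 0.0572
gripper_force: 10.0
```

Request:
play_rows --pt "-0.75 -0.83 0" --pt "-0.75 -0.83 0" --pt "-0.75 -0.83 0" --pt "-0.75 -0.83 0" --pt "-0.75 -0.83 0" --pt "-0.75 -0.83 0" --pt "-0.75 -0.83 0" --pt "-0.72 -0.8 0" --twist '[0,0,0,0,0,0,0,0]'

```text
t: 23.0
eef_pos: [0.5506, 0.1207, 0.114]
ee_rot: [-3.141, -0.001, -3.142]
force: [1.4, 0.6, -0.7]
width: 0.0568
gripper_force: 10.0
```

Request:
play_rows --pt "0 0 0" --pt "0 0 0.6" --pt "0 0 0.7" --pt "0 0 0.6" --pt "0 0 0.4" --pt "0 0 0.2" --pt "0 0 0.1" --pt "0 0 0" --twist '[0,0,0,0,0,0,0,0]'

```text
t: 24.0
eef_pos: [0.5507, 0.1218, 0.05]
ee_rot: [3.141, 0.0, -3.141]
force: [0.9, 0.3, -0.2]
width: 0.0563
gripper_force: 10.0
```

Request:
play_rows --pt "0 0 0.08" --pt "0 0 0" --twist '[0,0]'

```text
t: 24.25
eef_pos: [0.5506, 0.1217, 0.048]
ee_rot: [3.141, 0.0, -3.141]
force: [0.2, -0.6, -0.8]
width: 0.057
gripper_force: 10.0
```

Request:
play_rows --pt "0 0 0" --pt "0 0 0" --pt "0 0 0" --pt "0 0 0" --twist '[0,0,0,0]' --fingers 1.0

```text
t: 24.75
eef_pos: [0.5505, 0.1217, 0.0478]
ee_rot: [3.142, 0.0, -3.141]
force: [-0.4, 0.9, 0.0]
width: 0.0868
gripper_force: 0.0
```

Request:
play_rows --pt "0 0 -0.7" --pt "0 0 -1" --pt "0 0 -1" --pt "0 0 -1" --pt "0 0 -0.5" --twist '[0,0,0,0,0]'

```text
t: 25.38
eef_pos: [0.551, 0.122, 0.1542]
ee_rot: [3.141, 0.002, -3.141]
force: [0.1, -0.3, 0.3]
width: 0.0874
gripper_force: 0.0
```

Request:
play_rows --pt "0.9 0.27 0" --pt "0.9 0.27 0" --pt "0.9 0.27 0" --pt "0.9 0.27 0" --pt "0.94 0.24 0" --pt "0 0 0" --pt "0 0 0" --twist '[0,0,0,0,0,0,0]' --fingers 0.5

```text
t: 26.25
eef_pos: [0.4373, 0.1549, 0.1528]
ee_rot: [3.142, 0.0, -3.141]
force: [-0.2, 0.9, -0.4]
width: 0.0439
gripper_force: 0.0
```

```bash
python3 - <<'E'
from h import *
print(arm.get_state()['eef_pos'])
for c in ['side','top']:
    f=frame(c); cv2.imwrite(f'pics/{c}2.png',cv2.resize(f['pixels'][:,:,::-1][150:350,120:360],None,fx=3,fy=3,interpolation=cv2.INTER_CUBIC))
    for n in ['beaker','lid']:
        for d in models.silhouettes(n,c):
            if d['confidence']<.3: continue
            uv,a=mcent(d['pixels']); p,pa=fit(n,uv,f,.002 if n=='beaker' else 0); print(c,n,round(d['confidence'],2),np.round(uv),'xy',np.round(p,4),'area',a,round(pa))
    h=cv2.cvtColor(f['pixels'],cv2.COLOR_RGB2HSV)
f=frame('wrist'); cv2.imwrite('pics/wrist2.png',f['pixels'][:,:,::-1]); print(f['fx'],f['cx'],f['cy'],np.round(f['T_tool_cam'],4).tolist())
print([(d['confidence'],d['extent']) for d in models.boxes_of('lid','wrist')])
E
```

```text
[0.43732938 0.15488663 0.15279727]
side beaker 0.68 [234. 232.] xy [0.5499 0.1212] area 752.0 850
side lid 0.86 [276. 269.] xy [0.4371 0.156 ] area 640.5 683
top beaker 0.62 [209. 196.] xy [0.5495 0.1214] area 319.5 341
318.5082484164355 259.0756583996599 192.61346558085233 [[-0.0005, -0.9613, -0.2756, 0.0741], [1.0, -0.0005, -0.0001, -0.0001], [0.0, -0.2756, 0.9613, -0.1392], [0.0, 0.0, 0.0, 1.0]]
[(0.76, [262.1, 185.4, 72.8, 68.5])]
```

View pics/wrist2.png

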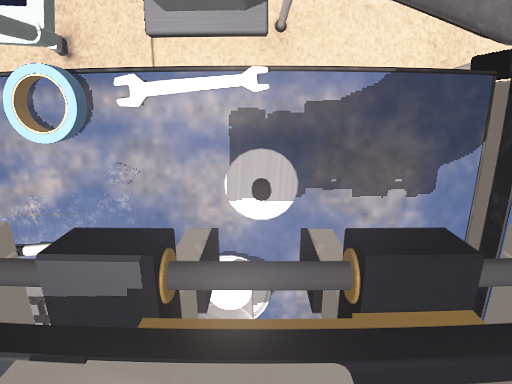

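View pics/side2.png

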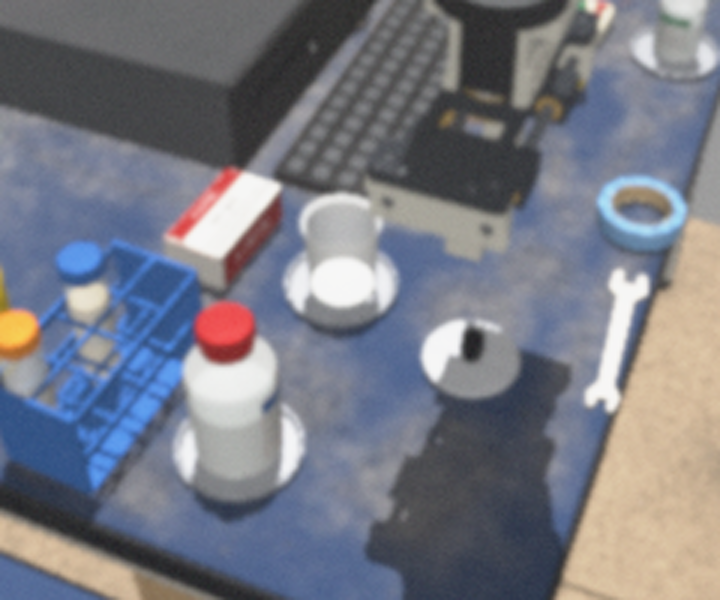

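Request:
play_rows --pt "0 0.05 0.9" --pt "0 0 0.9" --pt "0 0 0.9" --pt "0 0 0.9" --pt "0 0 0.7" --pt "0 0 0.4" --pt "0 0 0.16" --pt "0 0 0" --twist '[0,0,0,0,0,0,0,0]'

```text
t: 27.65
eef_pos: [0.4372, 0.1561, 0.0315]
ee_rot: [3.142, 0.0, -3.141]
force: [-0.3, 0.0, -0.2]
width: 0.0438
gripper_force: 0.0
```

Request:
play_rows --pt "0 0 0" --pt "0 0 0" --pt "0 0 0" --pt "0 0 0" --pt "0 0 0" --pt "0 0 0" --twist '[0,0,0,0,0,0]' --fingers 0.05 --newtons 15

```text
t: 28.4
eef_pos: [0.4372, 0.1561, 0.0315]
ee_rot: [3.141, 0.0, -3.141]
force: [-0.4, 0.1, 5.4]
width: 0.0161
gripper_force: 15.0
```

Request:
play_rows --pt "0 0 -0.5" --pt "0 0 -0.8" --pt "0 0 -0.9" --pt "0 0 -0.9" --pt "0 0 -0.7" --pt "0 0 0" --twist '[0,0,0,0,0,0]'

```text
t: 29.15
eef_pos: [0.4377, 0.1565, 0.1279]
ee_rot: [3.139, 0.002, -3.141]
force: [-0.5, 0.3, -0.4]
width: 0.0163
gripper_force: 15.0
```

Request:
play_rows --pt "-0.75 -0.23 0" --pt "-0.75 -0.23 0" --pt "-0.75 -0.23 0" --pt "-0.75 -0.23 0" --pt "-0.75 -0.23 0" --pt "-0.75 -0.24 0" --pt "0 0 0" --pt "0 0 0" --twist '[0,0,0,0,0,0,0,0]'

```text
t: 30.15
eef_pos: [0.5493, 0.121, 0.126]
ee_rot: [-3.141, -0.001, 3.141]
force: [-0.2, -0.2, -1.5]
width: 0.0167
gripper_force: 15.0
```

```bash
python3 - <<'E'
from h import *
e=arm.get_state()['eef_pos']; print(e)
for c in ['side','top']:
    f=frame(c); cv2.imwrite(f'pics/{c}3.png',cv2.resize(f['pixels'][:,:,::-1][170:300,170:340],None,fx=4,fy=4,interpolation=cv2.INTER_CUBIC))
    for n,z in [('beaker',.002),('lid',e[2]-.0315)]:
        for d in models.silhouettes(n,c):
            if d['confidence']<.25: continue
            uv,a=mcent(d['pixels']); p,pa=fit(n,uv,f,z); print(c,n,round(d['confidence'],2),np.round(uv),'xy',np.round(p,4),'area',a,round(pa))
E
```

```text
[0.54933312 0.12096227 0.12604031]
side lid 0.88 [236. 213.] xy [0.5409 0.1245] area 368.5 620
side lid 0.27 [320. 157.] xy [ 0.4358 -0.1489] area 86.5 380
top lid 0.62 [205. 202.] xy [0.5243 0.1285] area 23.0 480
```

View pics/side3.png

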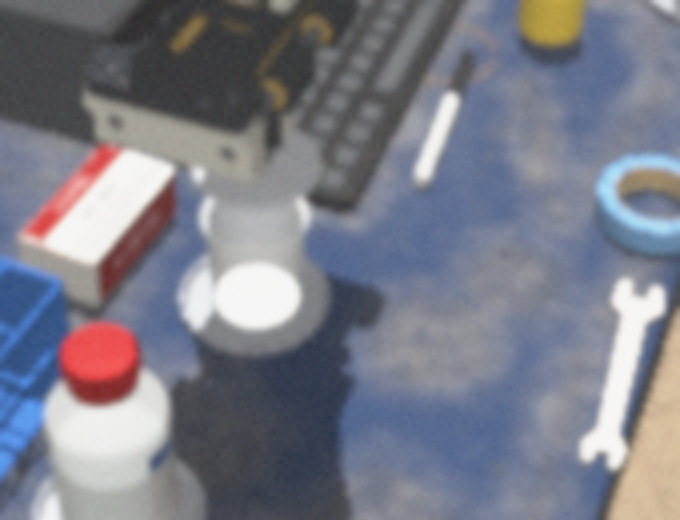

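The lid hangs level, centred over the beaker (crop 258,180 above the rim at 258,215). Lowering it now.

Request:
play_rows --pt "0 0 0.3" --pt "0 0 0.3" --pt "0 0 0.25" --pt "0 0 0.2" --pt "0 0 0.12" --pt "0 0 0.06" --pt "0 0 0" --pt "0 0 0" --twist '[0,0,0,0,0,0,0,0]'

```text
t: 31.45
eef_pos: [0.5497, 0.1213, 0.0958]
ee_rot: [3.141, 0.0, -3.141]
force: [0.3, 0.8, -1.0]
width: 0.0161
gripper_force: 15.0
```

Request:
play_rows --pt "0 0 0.05" --pt "0 0 0" --twist '[0,0]'

```text
t: 31.7
eef_pos: [0.5497, 0.1213, 0.0945]
ee_rot: [3.141, 0.0, -3.141]
force: [0.4, 0.2, 1.3]
width: 0.016
gripper_force: 15.0
```

Request:
play_rows --pt "0 0 0" --pt "0 0 0" --pt "0 0 0" --pt "0 0 0" --twist '[0,0,0,0]' --fingers 0.5

```text
t: 32.2
eef_pos: [0.5495, 0.1213, 0.0943]
ee_rot: [-3.142, -0.0, -3.141]
force: [0.6, -0.4, -0.2]
width: 0.0434
gripper_force: 0.0
```

Request:
play_rows --pt "0 0 -0.6" --pt "0 0 -0.9" --pt "0 0 -0.9" --pt "0 0 -0.9" --pt "0.8 0 -0.5" --pt "0.9 -0.6 0" --pt "0.9 -0.9 0" --pt "0.9 -0.9 0" --twist '[0,0,0,0,0,0,0,0]'

```text
t: 33.2
eef_pos: [0.4615, 0.0607, 0.1905]
ee_rot: [3.141, 0.001, -3.141]
force: [0.4, -0.2, 0.4]
width: 0.0436
gripper_force: 0.0
```

Request:
play_rows --pt "0 -0.9 0" --pt "0 -0.9 0" --pt "0 -0.9 0" --pt "0 -0.9 0" --pt "0 -0.7 0" --pt "0 0 0" --pt "0 0 0" --twist '[0,0,0,0,0,0,0]'

```text
t: 34.08
eef_pos: [0.4623, -0.0461, 0.1899]
ee_rot: [3.141, 0.001, -3.142]
force: [-0.5, 0.9, 0.5]
width: 0.0437
gripper_force: 0.0
```

```bash
python3 - <<'E'
from h import *
for c in ['side','top']:
    f=frame(c); cv2.imwrite(f'pics/{c}4.png',cv2.resize(f['pixels'][:,:,::-1][120:330,130:380],None,fx=2.8,fy=2.8,interpolation=cv2.INTER_CUBIC))
    for n,z in [('big_bottle',.002),('small_bottle',.002),('beaker',.002),('lid',.063)]:
        for d in models.silhouettes(n,c):
            if d['confidence']<.3: continue
            uv,a=mcent(d['pixels']); p,pa=fit(n,uv,f,z); print(c,n,round(d['confidence'],2),np.round(uv),'xy',np.round(p,4),'area',a,round(pa))
E
```

```text
side big_bottle 0.69 [197. 281.] xy [0.5507 0.2824] area 1574.5 1708
side big_bottle 0.57 [106. 251.] xy [0.7561 0.2876] area 1350.5 1603
side small_bottle 0.78 [308. 166.] xy [ 0.4685 -0.184 ] area 397.0 525
side beaker 0.96 [233. 240.] xy [0.5407 0.1445] area 381.5 886
side lid 0.63 [233. 222.] xy [0.55   0.1208] area 536.5 594
side lid 0.59 [194. 225.] xy [0.6226 0.1608] area 987.0 608
top big_bottle 0.74 [348. 223.] xy [ 0.4794 -0.2778] area 414.5 526
top big_bottle 0.66 [155. 194.] xy [0.5511 0.2761] area 426.5 521
top small_bottle 0.76 [349. 257.] xy [ 0.3863 -0.2808] area 253.5 300
top small_bottle 0.68 [321. 226.] xy [ 0.4713 -0.2026] area 115.0 263
top beaker 0.63 [349. 257.] xy [ 0.3863 -0.2796] area 234.5 406
top lid 0.63 [166. 195.] xy [0.5472 0.2434] area 161.5 454
top lid 0.58 [208. 190.] xy [0.5646 0.1257] area 163.5 443
```

View pics/side4.png

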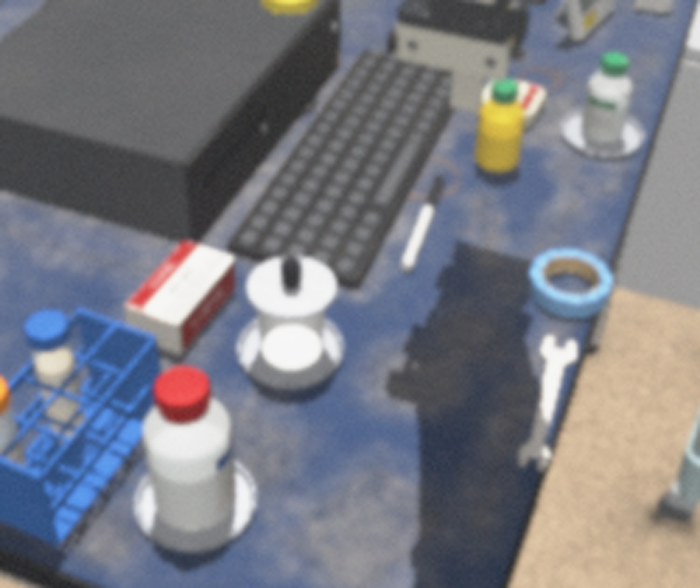

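View pics/top4.png

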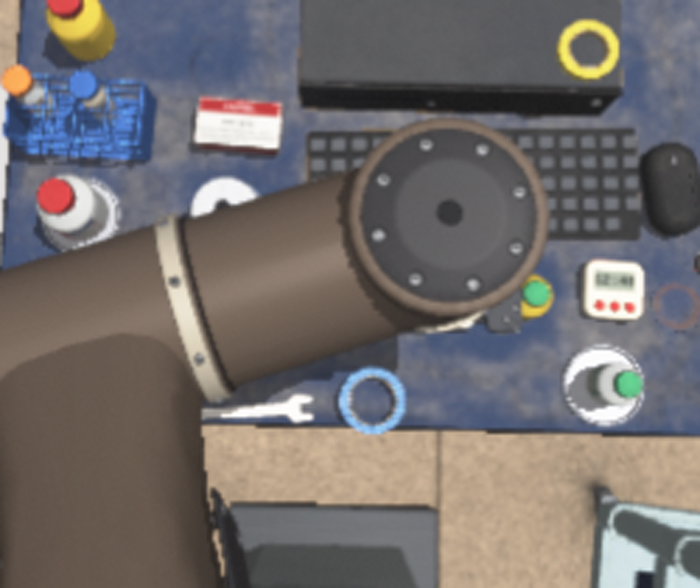

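The side view shows the lid level on the beaker (crop 291,285), at (0.550, 0.121) when fitted at seated height. Both bottles stand upright in their dishes and the arm is clear, so I'm handing in.

```bash
python3 -c "
from station import arm; print(arm.job_done())"
```

```text
the job is handed in; nothing more can be done
None
```

I handed the job in at about 34 s of the 106 s: by the last pictures both bottles and the beaker stand upright in the middle of their own dishes and the lid sits level on the beaker, knob up; the hand-in returned no verdict.

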